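# Move the dressing stone from the drip box to the turning rack

## Robot

A 6-joint arm with a two-finger parallel gripper is mounted at the origin on the work surface. World frame = base frame: x ahead of the robot, y to its left, z up, the work surface at z = 0. Lengths are in m, angles in rad, forces in N, time in s.
With the tool pointing down it reaches from about 0.375 to 0.925 m from the base axis. Payload 5.7 kg.
Tool frame: the origin (TCP) lies midway between the tips of the shut fingers; the grasp point (between the pads) lies 19 mm behind it (r.hold_point_z is the z of the grasp point in the tool frame, in m); z points along the fingers, y is the line along which they close (so a half turn about z gives the same grasp; the last joint's range is limited). The gripper opens to 85 mm and grips with 20 to 120 N. Pads are 22 mm wide; open, the fingers measure 114 mm over their backs; the gripper's body (76 mm by 85 mm) begins 54 mm behind the grasp point. The pads swing forward as they close: fully open they stand 13 mm farther back than shut.
Start: joints at [-1.286, 0.359, 1.51, -0, 1.272, -0.115], TCP at [0.234, -0.553, 0.231] pointing down, gripper open.
Joint ranges: [-2.97, 2.97], [-1.01, 2.36], [0.21, 2.38], [-0.96, 4.11], [0.2, 2.71], [-2.98, 2.98]. Speed limits (rad/s): [2.39, 2.39, 3.14, 3.14, 3.14, 3.14].

## Interface

Orientations are given as a 3x3 rotation matrix whose columns are the frame's x, y, z axes.
In Python, from cell import r, effector, solver, sense, viewer, order gives the robot as it stands. Calls block until the motion is done:
- r.reach(position, orientation): joint-space move of the TCP to a pose.
- r.move_l(position, rotation=None, speed=0.15, force_limit=None): straight line of the TCP; rotation=None keeps the orientation; speed is the mean speed in m/s. With force_limit (N) it stops when the force on the tool has changed by that much, and returns True; else False.
- r.movej(angles): joint-space move.
- effector.set_gripper(opening, effort=None): finger opening in m; effort is the grip in N (None keeps the last); returns when the fingers have stopped.
- r.wait(seconds).
- solver.solve_ik(position, orientation): joint angles nearest the present ones, or None.
- sense(): the state.
- viewer.capture(name): name is "side" or "top"; returns a dict with "img" (480x640x3 uint8, red, green, blue), "mtx" (3x3 intrinsics, pixels), "cam_to_world" (4x4, takes a point from camera to world coordinates). Camera axes: x right, y down, z forward; pixel columns grow to the right and rows downward; lengths in m; the calibration is good to about 2 mm. A picture is of the moment at which its call begins. There is no depth.
A pose or a line that the arm cannot do raises r.MotionError and nothing moves.
- order.job_done(): hands the job in; it is judged then, once.
The state is a dict: "time_s": time; "joint_pos": joint angles; "qd": joint speeds; "joint_efforts": joint torques, N m; "ee_pos": TCP position; "ee_rot": TCP orientation; "wrist_force": force on the tool from outside, world axes, zero at the start; "ft_torque": the same for the moment, N m; "finger_gap": finger opening in m; "grasp_force": force on a finger pad.
Only numpy, scipy, OpenCV 4.12 (cv2) and the standard library are available. Lean on these libraries where they do the work, as an engineer would, in place of code of your own. Each camera call takes 0.05 s, during which the arm holds its last target. There are 200 camera calls.

## Task

Lift the dressing stone up and off the hook on the drip box, stand it upright on the black rubber mat and let go of it. While it stands there, turn the wooden rack (it has a crank on top) until its empty peg is over the index bar on the rack's foot. Then take the stone again and hang it by its eye on that peg, stone outward, leaving the rack lined up; do not push the other things about.

Things in the scene. Friction and masses are not known exactly. Their poses are not given: they have to be found in the camera images.
- dresser: dressing stone, 0.30 kg, rigid L: grey stone block on a steel foot, upright steel hanger plate at one end. Origin: underside, below the plate's middle; z up; stone towards -x. Foot x -91..+4 mm, 46 wide, 5 thick. Stone x -85.5..-10.5, 40 wide (y), z 5..35. Plate x -4..+4, 34 wide (y), z 5..116, with an eye through it along x, 22 wide, z 80..106. Stands safely on its foot.
- dresser_eye (a point): middle of the upper edge of the dresser's eye (dresser frame 0, 0, 106 mm), the edge that rests on a peg
- dresser_foot (a point): centre of the underside of the dresser's foot (dresser frame -43.5, 0, 0 mm)
- stand: fixed grey drip box with hook post. Origin on the table under the hung plate; hook points along -x (roughly to the robot). Box outside x -135..+10, y -34..+34, z 0..62 mm, walls 5, open on top, too narrow for fingers beside the stone, 39 mm free ahead of the hung foot. Post 24 wide (y), x +5.5..+25.5, 134 tall, close behind the plate.
- stand_peg (a point): top of the hook's level part, where the eye rests. Hook: 8 mm round bar, level along -x, its end 24 mm in front of the post face and turned up there, tip 8 mm above this point. To come off, the eye is raised about 13 mm, then drawn at least 30 mm along -x.
- mat: fixed black rubber mat 170 (x) x 130 (y) x 6 mm; origin under its centre (top at z 6 mm)
- rack_base: fixed round steel foot of the turning rack, 120 mm across, 14 mm high; origin on the table on the rack's vertical axis. Its -x axis points along the index bar, a small steel bar 24 x 8 x 10 mm at the edge of the foot on the side towards the robot.
- rack (a joint): rack angle, rad: 0 = empty peg over the index bar, grows anticlockwise from above, starts 1.0 to 2.4, stops at -0.6 and 3.0. Stiff (0.06 Nm friction), stays where left. Square wooden post 52 mm wide, a like peg on each face; the other three carry fixed tools reaching 70 mm from the axis. Round wooden cap on top, 92 mm across, z 214..222 mm.
- rack_peg (a point): top of the empty peg's level part, 36 mm from the axis, 174 mm above the table; own -x points outward. 8 mm round bar from the post face (26 mm from the axis), end 50 mm from the axis turned up, tip 8 mm above this point. The cap's underside is 40 mm above and reaches 46 mm from the axis: a gripper cannot come down on the plate here.
- rack_crank (a point): on the axis of the crank's upright black round grip, 16 mm across, z 222..267 mm; this point is at z 250 mm. It stands 60 mm from the rack's axis on an arm on top of the cap, across from the empty peg.
- jug: bystander: white plastic bottle, 86 mm across, 190 mm tall; origin under its centre
- knife_long: bystander: kitchen knife lying flat, about 0.33 m long; origin on the underside where blade and handle meet, x along the blade
- whetstone: bystander: flat whetstone 60 x 165 x 25 mm, lying; origin under its centre, y along its length
- cup: bystander: white cup, 76 mm across, 85 mm tall; origin under its centre
- oil: bystander: small clear bottle, 40 mm across, 90 mm tall; origin under its centre
Things that resemble listed ones, but are neither listed nor needed, are in the scene too. What is shaped like the dresser but blue is not meant.

How it is judged:
On the way, in this order (a step that is already met when the one before it is completed fails the run):
1. the dressing stone stands upright on the mat, let go (x of dresser_foot in the frame of mat between -0.08 and 0.08 m and y of dresser_foot in the frame of mat between -0.06 and 0.06 m and z of dresser_foot in the frame of mat between 0 and 0.012 m and angle between dresser's own z axis and vertical below 0.1 rad and linear speed of dresser below 0.02 m/s and contact force between the fingers and dresser below 0.1 N), for 0.2 s.
2. with the stone still standing on the mat, the rack is turned so that the empty peg is over the index bar, and at rest (all of step 1 and value of joint rack between -0.2 and 0.2 rad and velocity of joint rack between -0.05 and 0.05 rad/s), for 0.2 s.
At the end, for the whole second after the job is handed in: the dresser hangs released and at rest on the formerly empty peg: eye edge on the level part (5 mm in height, 10 mm sideways, 14 mm along), upright within 0.2 rad, stone pointing outward along the peg within 0.25 rad, rack within 0.25 rad of its index (x of dresser_eye in the frame of rack_peg between -0.014 and 0.012 m and y of dresser_eye in the frame of rack_peg between -0.01 and 0.01 m and z of dresser_eye in the frame of rack_peg between -0.004 and 0.005 m and angle between the x axis of dresser and the x axis of rack_peg, either way round below 0.25 rad and angle between dresser's own z axis and vertical below 0.2 rad and x of dresser_foot in the frame of rack_peg below -0.02 m and value of joint rack between -0.25 and 0.25 rad and linear speed of dresser below 0.02 m/s); the robot touches nothing.
It fails at once if one of the other loose things is moved by more than 30 mm (distance of any of jug, knife_long, whetstone, cup, oil from where it was at the start of the episode above 0.03 m).
It also fails if it takes over 72 s, if anything falls off the work surface, if the arm or the gripper's body presses on something with over 40 N, if the wrist force passes 120 N, or if a joint passes its speed limit or range.

## Working session

There is one attempt and no reset: what is moved stays moved. The work goes in short steps, each a Python script; the robot and the scene stay as the last script left them, time stands still between calls to the robot, and variables do not carry over. Pictures are saved under pics/ and viewed, at most 10 in all, crops included, and the job is handed in when it is done.

```bash
ls; mkdir -p pics; python3 - <<'E'
from cell import r,viewer,sense
import cv2,numpy as np
for n in("side","top"):
    c=viewer.capture(n);cv2.imwrite(f"pics/{n}0.png",c["img"][:,:,::-1]);print(n,c["mtx"].round(1).tolist(),c["cam_to_world"].round(4).tolist())
print(sense()["time_s"],r.hold_point_z)
E
```

```text
pics
side [[550.4, 0.0, 318.3], [0.0, 550.4, 241.8], [0.0, 0.0, 1.0]] [[-0.8907, -0.2375, 0.3876, 0.0891], [-0.4544, 0.4847, -0.7474, 0.9737], [-0.0104, -0.8418, -0.5397, 0.8614], [0.0, 0.0, 0.0, 1.0]]
top [[452.6, 0.0, 324.2], [0.0, 452.6, 233.2], [0.0, 0.0, 1.0]] [[0.0026, -0.9953, 0.0963, 0.4832], [-0.9996, 0.0, 0.0269, -0.0061], [-0.0268, -0.0964, -0.995, 1.2343], [0.0, 0.0, 0.0, 1.0]]
0.1 -0.0187
```

View pics/side0.png

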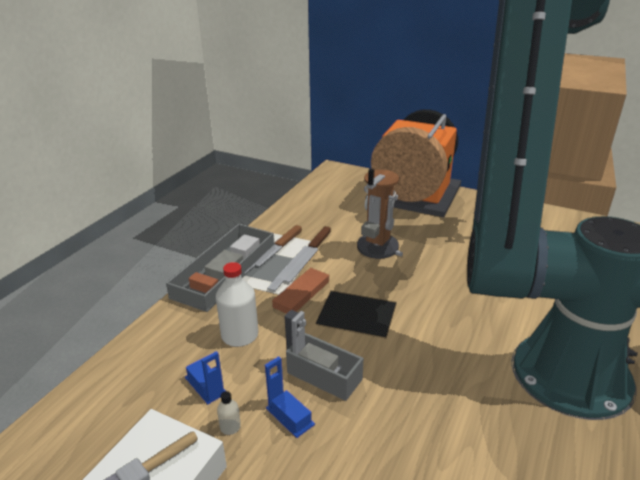

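View pics/top0.png

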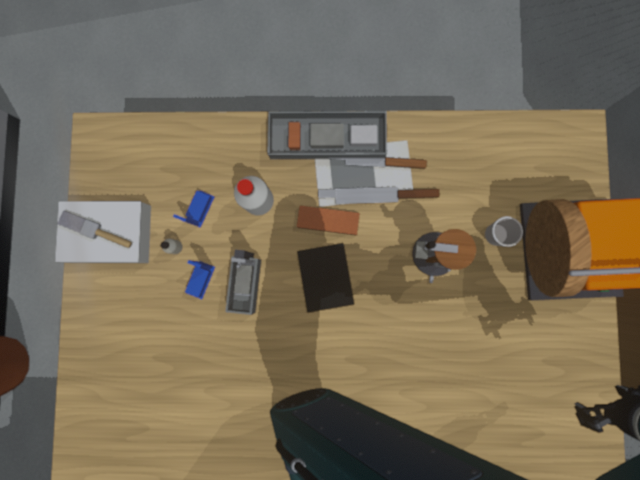

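The views show: drip box at top (243,283) / side (323,362), mat (326,278)/(357,314), rack cap (455,250)/(382,178), bar near (431,278)/(398,251). Crops next, since edge points are needed.

```bash
python3 - <<'E'
import cv2,numpy as np
s=cv2.imread("pics/side0.png");t=cv2.imread("pics/top0.png")
def crop(im,x,y,w,h,f,step=10):
    c=cv2.resize(im[y:y+h,x:x+w],None,fx=f,fy=f,interpolation=cv2.INTER_CUBIC)
    for k in range(0,w,step): cv2.putText(c,str(x+k),(k*f,8),0,.3,(0,255,255),1);cv2.line(c,(k*f,10),(k*f,14),(0,255,255))
    for k in range(0,h,step): cv2.putText(c,str(y+k),(0,k*f+4),0,.3,(0,255,255),1)
    return c
o=np.vstack([np.hstack([crop(t,215,240,66,50,6)[:300],crop(t,408,222,66,50,6)[:300]])[:, :792],
 np.hstack([crop(s,272,305,99,75,4)[:300],crop(s,345,160,99,75,4)])])
o=np.vstack([np.hstack([crop(t,208,244,80,75,5),crop(t,400,222,80,75,5)])])
cv2.imwrite("pics/ct.png",o)
o=np.hstack([crop(s,274,305,100,100,4),crop(s,345,165,80,100,5)[:400]]) if 0 else np.hstack([crop(s,274,305,95,95,4),crop(s,350,163,95,95,4)])
cv2.imwrite("pics/cs.png",o)
E
```

```text
(no output)
```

View pics/ct.png

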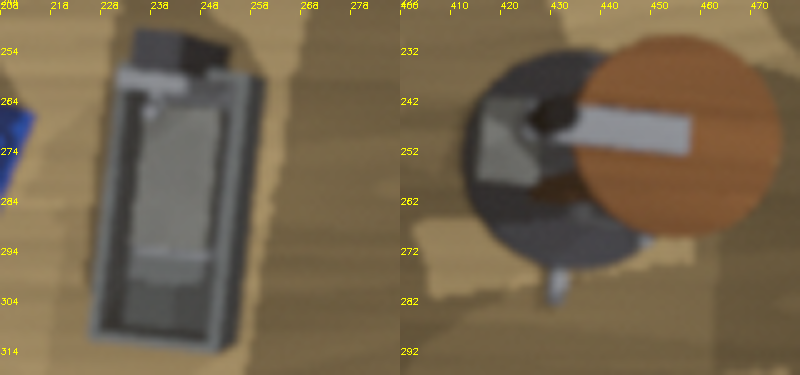

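View pics/cs.png

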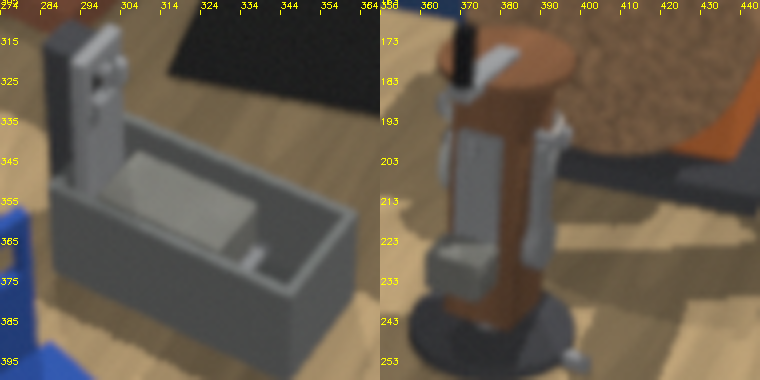

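```bash
cat > h.py <<'E'
import numpy as np,cv2
from cell import r,effector,solver,sense,viewer,order
CAL={}
def cap(n):
    c=viewer.capture(n);CAL[n]=(c["mtx"],c["cam_to_world"]);return c["img"]
def ray(n,u,v):
    if n not in CAL: cap(n)
    K,T=CAL[n];d=T[:3,:3]@np.linalg.solve(K,[u,v,1.]);return T[:3,3],d/np.linalg.norm(d)
def onz(n,u,v,z):
    o,d=ray(n,u,v);return o+d*(z-o[2])/d[2]
def two(pt,ps):
    o1,d1=ray("top",*pt);o2,d2=ray("side",*ps)
    s=np.linalg.lstsq(np.c_[d1,-d2],o2-o1,rcond=None)[0]
    a,b=o1+s[0]*d1,o2+s[1]*d2;return (a+b)/2,np.linalg.norm(a-b)
def down(yaw): # tool x axis at heading yaw, z down
    c,s=np.cos(yaw),np.sin(yaw);return np.array([[c,s,0],[s,-c,0],[0,0,-1.]])
E
cat > m.py <<'E'
from h import *
t=cap("top");s=cap("side")
q=lambda a,b:(208+a/5-.5+.1,244+b/5-.4)
print("box rim",*[onz("top",*q(*p),.062)[:2].round(4) for p in((118,66),(249,74),(90,338),(220,350))])
for z in(.12,.13,.14): print("plate top",z,onz("top",*q(153,77),z)[:2].round(4))
print("post top",*[onz("top",*q(*p),.134)[:2].round(4) for p in((135,28),(183,36))])
Q=lambda a,b:(274+a/4-.4,305+b/4-.4)
print("plate top two-view", *two(q(153,82),Q(96,46)))
def comp(im,lo,hi,roi):
    m=np.zeros(im.shape[:2],np.uint8);x,y,w,h=roi
    m[y:y+h,x:x+w]=cv2.inRange(cv2.cvtColor(im,cv2.COLOR_RGB2HSV),lo,hi)[y:y+h,x:x+w]
    cs=cv2.findContours(m,0,cv2.CHAIN_APPROX_NONE)[0];return max(cs,key=cv2.contourArea),m
c,_=comp(t,(5,110,70),(18,255,255),(405,222,80,60));h=cv2.convexHull(c)
(cx,cy),R=cv2.minEnclosingCircle(h);e=cv2.fitEllipse(h);print("cap px",cx,cy,R,e);print("axis(cap)",onz("top",*e[0],.222).round(4),onz("top",cx,cy,.222).round(4))
# base edge points (left/bottom part, unshadowed crop readings)
B=np.array([(464,155),(470,185),(485,215),(507,240),(535,257),(575,269),(605,267),(476,110),(500,75),(530,58),(565,50)])
w=np.array([onz("top",400+(a-400)/5-.4,222+b/5-.4,.014)[:2] for a,b in B])
A=np.c_[2*w,np.ones(len(w))];x=np.linalg.lstsq(A,(w**2).sum(1),rcond=None)[0];print("axis(base)",x[:2].round(4),"R",np.sqrt(x[2]+x[0]**2+x[1]**2).round(4))
P=lambda a,b:(400+(a-400)/5-.4,222+b/5-.4)
print("bar",onz("top",*P(557,288),.012).round(4))
for z in (.25,.26): print("crank arm ends",onz("top",*P(691,135),.226)[:2].round(4),onz("top",*P(585,124),.226)[:2].round(4))
S=lambda a,b:(350+(a-380)/4-.4,163+b/4-.4)
print("grip top two",*two(P(543,108),S(467,28)),"grip top @.267",onz("side",*S(467,28),.267).round(4))
c,m=comp(t,(0,0,0),(180,255,45),(290,235,70,85));print("mat",[onz("top",*p,.006)[:2].round(4).tolist() for p in cv2.boxPoints(cv2.minAreaRect(c))])
E
python3 m.py
```

```text
box rim [0.535  0.2676] [0.531  0.1991] [0.395 0.279] [0.3892 0.2116]
plate top 0.12 [0.5271 0.2366]
plate top 0.13 [0.5267 0.2344]
plate top 0.14 [0.5263 0.2322]
post top [0.5505 0.2429] [0.5466 0.2192]
plate top two-view [0.52335251 0.23316476 0.13379946] 0.0015983896761803844
cap px 455.2281494140625 248.79611206054688 21.678600311279297 ((455.291259765625, 248.90321350097656), (41.123146057128906, 43.506500244140625), 110.08116149902344)
axis(cap) [ 0.5462 -0.2704  0.222 ] [ 0.5465 -0.2702  0.222 ]
axis(base) [ 0.5478 -0.2703] R 0.059
bar [ 0.4782 -0.2588  0.012 ]
crank arm ends [ 0.5466 -0.2748] [ 0.5515 -0.2283]
crank arm ends [ 0.5466 -0.2748] [ 0.5515 -0.2283]
grip top two [ 0.55165937 -0.20285067  0.26833084] 0.00809864596760128 grip top @.267 [ 0.5489 -0.207   0.267 ]
mat [[0.5523, 0.1007], [0.5741, -0.0221], [0.4137, -0.0502], [0.392, 0.0711]]
```

```bash
python3 - <<'E'
from h import *
p=np.array([.5242,.2338]);R=down(-.082)
s=sense();P0=s["ee_pos"];print(s["ee_rot"].round(2).tolist())
r.reach([P0[0],P0[1],.40],s["ee_rot"])
print(solver.solve_ik([*p,.30],R),solver.solve_ik([*p,.30],down(-.082+np.pi)))
r.reach([*p,.30],R);print(sense()["time_s"])
effector.set_gripper(.06,20)
r.move_l([*p,.15],speed=.2)
print(r.move_l([*p,.089],speed=.08,force_limit=8),sense()["wrist_force"],sense()["ee_pos"],sense()["time_s"],sense()["joint_pos"])
a,b=cap("top"),cap("side")
c=np.hstack([cv2.resize(a[225:325,190:290],(400,400)),cv2.resize(b[270:370,260:360],(400,400))]);cv2.imwrite("pics/g1.png",c[:,:,::-1])
E
```

```text
[[0.92, 0.39, -0.0], [0.39, -0.92, 0.0], [0.0, -0.0, -1.0]]
[ 2.99203266e-01  2.66870710e-01  1.47227944e+00 -4.44089210e-16
  1.40244250e+00  1.95199959e+00] [ 2.99203266e-01  2.66870710e-01  1.47227944e+00 -4.44089210e-16
  1.40244250e+00 -1.18959306e+00]
3.875
False [ 0.30702338  0.21672789 -0.10992734] [0.52458704 0.23393099 0.08933358] 6.0583 [2.99215138e-01 4.84520507e-01 1.71316505e+00 1.43202082e-05
 9.43209729e-01 1.95197852e+00]
```

View pics/g1.png

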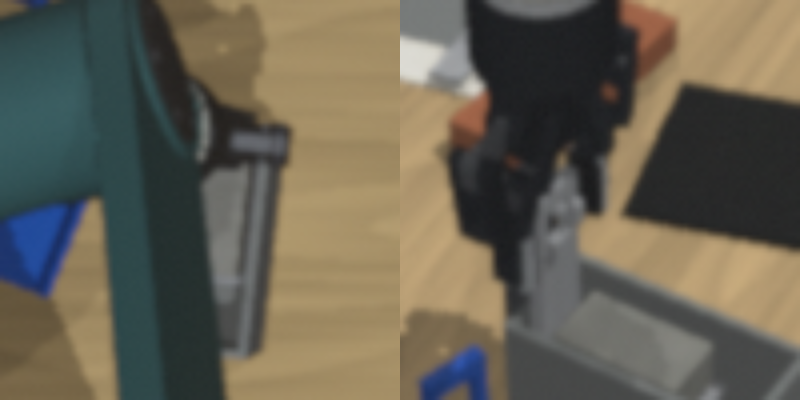

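The side crop shows both fingers astride the plate (plate top near crop (565,185)), with nothing jammed. Next: grip, unhook, carry to the mat.

```bash
python3 - <<'E'
from h import *
def st(l):
    s=sense();print(l,s["time_s"],s["ee_pos"].round(4),np.round(s["wrist_force"],1),round(s["finger_gap"],4),round(s["grasp_force"],1))
effector.set_gripper(.0,100);st("grip")
p=sense()["ee_pos"];x=np.array([np.cos(-.082),np.sin(-.082),0])
r.move_l(p+[0,0,.0135],speed=.05,force_limit=15);st("up")
print(r.move_l(p+[0,0,.0135]-.036*x,speed=.06,force_limit=12));st("out")
p=sense()["ee_pos"];r.move_l([p[0],p[1],.22],speed=.12,force_limit=15);st("lift")
R=down(-.166)
r.move_l([.518,.020,.20],R,speed=.15);st("over")
E
```

```text
grip 6.5167 [0.5245 0.2338 0.0896] [-0.8 -0.6  5.1] 0.0325 98.5
up 6.95 [0.5244 0.2338 0.1033] [-0.8  0.5 -2.6] 0.0325 99.3
False
out 7.7 [0.489  0.2369 0.1033] [-0.1 -0.5 -2.9] 0.0328 99.3
lift 8.825 [0.4883 0.2367 0.2192] [ 0.1 -0.3 -1.7] 0.0325 99.2
over 10.4417 [0.5179 0.0206 0.2   ] [ 0.1 -0.7 -2.4] 0.0326 99.2
```

```bash
python3 - <<'E'
from h import *
def st(l):
    s=sense();print(l,s["time_s"],s["ee_pos"].round(4),np.round(s["wrist_force"],1),round(s["finger_gap"],4),round(s["grasp_force"],1))
r.move_l([.518,.020,.095],speed=.12)
print(r.move_l([.518,.020,.060],speed=.03,force_limit=5));st("touch")
effector.set_gripper(.06,20);st("open")
r.move_l([.518,.020,.20],speed=.15);st("clear")
r.move_l([.518,-.05,.40],speed=.25);st("clear")
a,b=cap("top"),cap("side")
c=np.hstack([cv2.resize(a[215:315,270:370],(400,400)),cv2.resize(b[230:330,300:400],(400,400))]);cv2.imwrite("pics/g2.png",c[:,:,::-1])
E
```

```text
True
touch 12.1667 [0.5184 0.0199 0.0761] [ 0.6 -0.1  3.7] 0.0324 100.1
open 12.55 [0.5173 0.0201 0.0758] [ 0.3 -0.3 -0.6] 0.0598 0.0
clear 13.525 [0.5172 0.0201 0.1992] [ 0.   0.3 -0.2] 0.0598 0.0
clear 14.525 [ 0.5172 -0.0496  0.3982] [0.3 0.5 0. ] 0.06 0.0
```

View pics/g2.png

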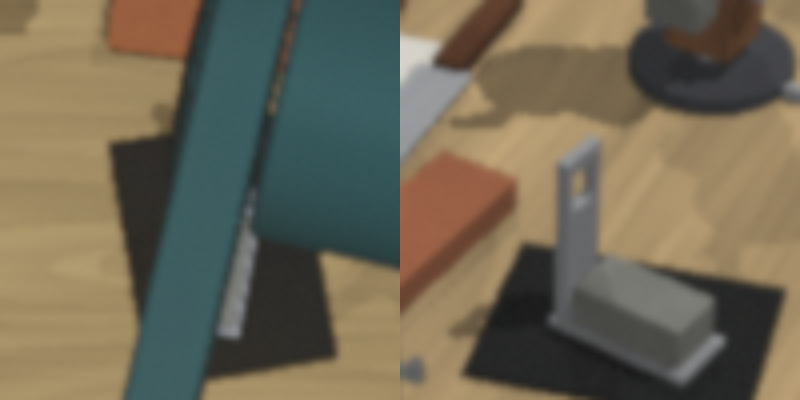

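The stone stands upright on the mat (side crop: plate from (575,145) to (565,320), foot flat). Now turn the crank.

```bash
python3 - <<'E'
from h import *
def st(l):
    s=sense();print(l,s["time_s"],s["ee_pos"].round(4),np.round(s["wrist_force"],1),round(s["finger_gap"],4),round(s["grasp_force"],1))
A=np.array([.547,-.2703]);u=lambda f:np.array([np.cos(f),np.sin(f)])
f0,f1=1.53,-.166
r.reach([*(A+.06*u(f0)),.34],down(f0));st("above")
print(r.move_l([*(A+.06*u(f0)),.238],speed=.1,force_limit=8));st("down")
effector.set_gripper(0,40);st("grip")
for f in np.linspace(f0,f1,13)[1:]:
    r.move_l([*(A+.06*u(f)),.238],down(f),speed=.05)
    if abs(f-.6)<.08: st("mid")
r.wait(.3);st("end")
effector.set_gripper(.06,20);st("open")
r.move_l([*(A+.06*u(f1)),.36],speed=.15)
r.reach([.45,-.42,.42],down(f1));st("away")
a,b=cap("top"),cap("side")
cv2.imwrite("pics/t3.png",a[:,:,::-1]);cv2.imwrite("pics/s3.png",b[:,:,::-1])
c=np.vstack([np.hstack([cv2.resize(a[215:315,390:490],(400,300)),cv2.resize(b[160:260,340:440],(400,300))]),np.hstack([cv2.resize(a[225:325,276:376],(400,300)),cv2.resize(b[230:330,300:400],(400,300))])]);cv2.imwrite("pics/g3.png",c[:,:,::-1])
E
```

```text
above 16.325 [ 0.5495 -0.21    0.3399] [-0.1 -0.4  0.1] 0.06 0.0
False
down 17.4917 [ 0.55   -0.2106  0.2387] [ 0.1 -0.3  0.5] 0.0601 0.0
grip 17.9667 [ 0.55   -0.2104  0.2386] [0.9 1.7 4. ] 0.0146 39.0
mid 20.1833 [ 0.5984 -0.24    0.2386] [-0.3 -0.9  5.8] 0.0146 39.5
end 22.0667 [ 0.6055 -0.2807  0.2386] [-0.8 -0.2  6.5] 0.0152 39.5
open 22.5667 [ 0.6061 -0.2801  0.2377] [-0.8 -0.1  0.1] 0.06 0.0
away 24.4083 [ 0.4505 -0.4192  0.4191] [-0.5 -0.4 -0.5] 0.0601 0.0
```

View pics/g3.png

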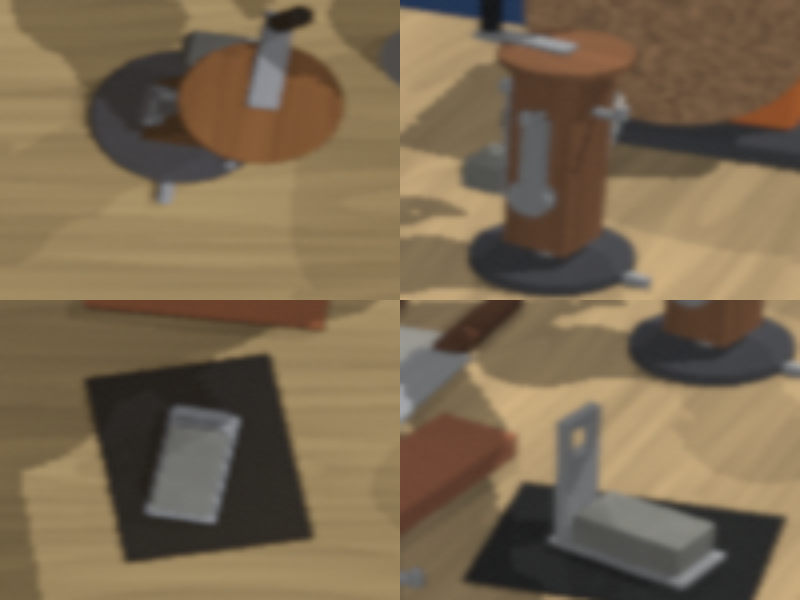

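The crank now points away from the robot and the empty peg, side crop (612,112), sits over the bar (637,281). The stone still stands. I'll measure the peg, crank angle, bar and stone.

```bash
python3 - <<'E'
from h import *
cap("side");cap("top")
A=np.array([.547,-.2703])
T=lambda a,b:(390+a/4-.4,215+b/3-.4)
p,q=[onz("top",*T(*k),.227)[:2] for k in((264,105),(279,22))];print("arm",p,q,np.arctan2(*(q-p)[::-1]))
g=onz("top",*T(289,19),.267)[:2];print("grip top",g,np.arctan2(*(g-A)[::-1]),np.linalg.norm(g-A))
b=onz("top",*T(164,193),.010)[:2];print("bar",b,np.arctan2(*(A-b)[::-1]),np.linalg.norm(b-A))
S=lambda a,b:(340+(a-400)/4-.4,160+b/3-.4)
for n,k,z in(("peg tip",(624,97),.182),("peg end mid",(620,115),.170),("bar side",(637,281),.010)):
    w=onz("side",*S(*k),z)[:2];print(n,w,np.arctan2(*(A-w)[::-1]),np.linalg.norm(w-A))
M=lambda a,b:(276+a/4-.4,225+(b-300)/3-.4)
f=[onz("top",*M(*k),.011)[:2] for k in((145,515),(215,523))]
t=[onz("top",*M(*k),.122)[:2] for k in((172,405),(240,413))]
print("foot end",f,np.mean(f,0),"plate top",t,np.mean(t,0));d=np.mean(t,0)-np.mean(f,0);print(np.linalg.norm(d),np.arctan2(d[1],d[0]))
o=cap("side");o=o[185:215,380:410];im=cv2.resize(cap("side")[165:265,345:425],(640,800)[:2] and (480,600),interpolation=cv2.INTER_CUBIC);im2=cv2.resize(cap("top")[240:290,405:445],(320,400),interpolation=cv2.INTER_CUBIC)
im2=np.vstack([im2,np.zeros((200,320,3),np.uint8)]);cv2.imwrite("pics/g4.png",np.hstack([im,im2])[:,:,::-1])
E
```

```text
arm [ 0.54436327 -0.26969498] [ 0.60597483 -0.27952529] -0.1582193942084964
grip top [ 0.60324856 -0.27402046] -0.06604704427833905 0.056371470695523986
bar [ 0.47889825 -0.2581233 ] -0.17693186195893362 0.06918178841109411
peg tip [ 0.50411597 -0.27587693] 0.12932106062135865 0.04324514038195866
peg end mid [ 0.5018713  -0.26446944] -0.12848666247285978 0.04550379536199131
bar side [ 0.47347118 -0.25093667] -0.25749724560433834 0.07603568792284708
foot end [array([0.43179254, 0.05960629]), array([0.42488862, 0.01266061])] [0.42834058 0.03613345] plate top [array([0.52581375, 0.03751302]), array([ 0.51934479, -0.00423655])] [0.52257927 0.01663823]
0.0962340596069024 -0.20399313594203416
```

View pics/g4.png

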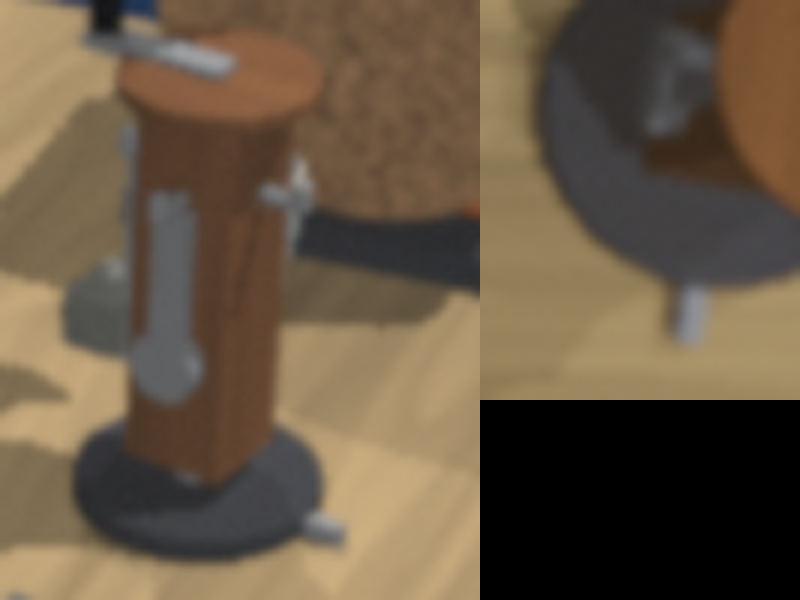

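```bash
python3 - <<'E'
from h import *
def st(l):
    s=sense();print(l,s["time_s"],s["ee_pos"].round(4),np.round(s["wrist_force"],1),round(s["finger_gap"],4),round(s["grasp_force"],1))
effector.set_gripper(.065,20)
p=np.array([.4542,.0307]);R=down(-.166)
r.movej(solver.solve_ik([.42,-.2,.42],R)) 
r.reach([*p,.20],R)
r.move_l([*p,.05],speed=.15)
print(r.move_l([*p,.016],speed=.05,force_limit=6));st("down")
effector.set_gripper(0,100);st("grip")
z0=sense()["ee_pos"][2]
r.move_l([*p,.15],speed=.12);st("lift")
u=np.array([np.cos(-.162),np.sin(-.162)]);A=np.array([.547,-.2703])
zi=.081+z0-.006
r.move_l([*(A-u*(.033+.064+.07)),zi],down(-.162),speed=.15);st("pre");print(z0,zi)
a,b=cap("top"),cap("side")
cv2.imwrite("pics/t5.png",a[:,:,::-1]);cv2.imwrite("pics/s5.png",b[:,:,::-1])
cv2.imwrite("pics/g5.png",np.hstack([cv2.resize(b[170:270,350:450],(600,600),interpolation=cv2.INTER_CUBIC)])[:,:,::-1])
E
```

```text
False
down 29.075 [0.4542 0.0307 0.0159] [-0.4 -0.   0.2] 0.0651 0.0
grip 29.4417 [0.4545 0.0307 0.0167] [-1.6 -0.5  7.3] 0.0382 100.8
lift 30.7083 [0.4535 0.0308 0.1493] [-0.1  0.1 -1.9] 0.0385 100.4
pre 32.7833 [ 0.3822 -0.2428  0.0918] [ 0.9  0.9 -1.3] 0.0385 100.4
0.016688913584409153 0.09168891358440914
```

View pics/g5.png

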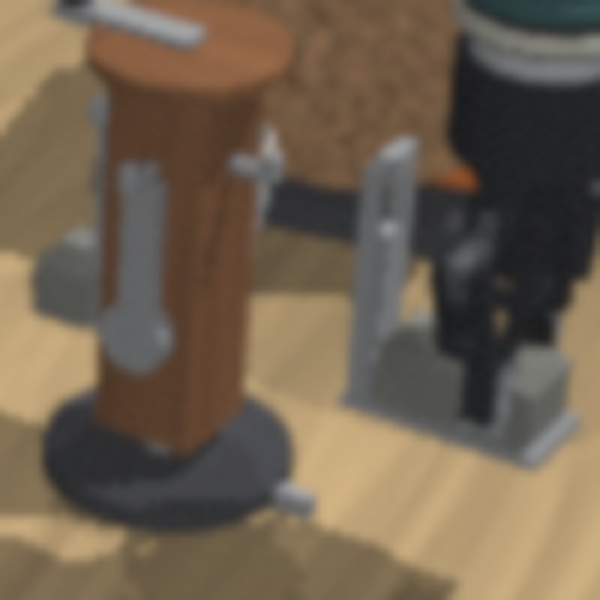

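The stone is held level, plate top near crop (394,148), peg end near (268,165). I'll check the predicted projections against these.

```bash
python3 - <<'E'
from h import *
cap("side");K,T=CAL["side"]
def pr(p):
    c=np.linalg.inv(T)@[*p,1];q=K@c[:3];q=q[:2]/q[2];return ((q+.5-[350,170])*6).round(0)
s=sense();R=s["ee_rot"];t=s["ee_pos"];ux=R[:,0];uy=-R[:,1]
o=t+.064*ux-[0,0,.0107]
D=lambda x,y,z:o+x*ux+y*uy+np.array([0,0,z])
for n,k in(("top c",(0,0,.116)),("plate top corners",(-.004,.017,.116)),("",(.004,.017,.116)),("",(-.004,-.017,.116)),("",(.004,-.017,.116)),("foot +y back",(.004,.023,0)),("foot +y front",(-.091,.023,0)),("foot -y front",(-.091,-.023,.005)),("eye bottom front",(-.004,0,.08))): print(n,pr(D(*k)))
u=np.array([np.cos(-.162),np.sin(-.162)]);A=np.array([.547,-.2703])
for n,d,z in(("peg root",.026,.17),("peg end",.05,.17),("peg tip",.046,.182)): print(n,pr([*(A-d*u),z]))
print("cap centre",pr([*A,.222]),"cap near edge",pr([*(A-.046*u),.222]))
E
```

```text
top c [390. 153.]
plate top corners [379. 171.]
 [363. 166.]
 [417. 140.]
 [400. 136.]
foot +y back [335. 403.]
foot +y front [532. 471.]
foot -y front [580. 414.]
eye bottom front [391. 229.]
peg root [231. 160.]
peg end [278. 175.]
peg tip [272. 148.]
cap centre [186.  39.] cap near edge [278.  66.]
```

Predictions agree to about 1 px (under 2 mm), so insert.

```bash
python3 - <<'E'
from h import *
def st(l):
    s=sense();print(l,s["time_s"],s["ee_pos"].round(4),np.round(s["wrist_force"],1),round(s["finger_gap"],4),round(s["grasp_force"],1))
u=np.array([np.cos(-.162),np.sin(-.162)]);A=np.array([.547,-.2703]);z=.0918
print(r.move_l([*(A-u*.097),z],speed=.04,force_limit=6));st("in")
p=sense()["ee_pos"];print("plate r",np.dot(A-p[:2],u)-.064)
print(r.move_l([p[0],p[1],z-.020],speed=.02,force_limit=4));st("down")
a,b=cap("top"),cap("side")
cv2.imwrite("pics/g6.png",cv2.resize(b[160:260,340:440],(600,600),interpolation=cv2.INTER_CUBIC)[:,:,::-1])
E
```

```text
False
in 34.8333 [ 0.451  -0.2546  0.0918] [ 1.5  0.4 -2.2] 0.0385 100.4
plate r 0.033245327323984955
True
down 35.525 [ 0.4517 -0.2548  0.0781] [ 1.  -0.1  4.8] 0.0382 101.0
```

It met contact after 13.7 mm (13 expected). Release and retreat.

```bash
python3 - <<'E'
from h import *
def st(l):
    s=sense();print(l,s["time_s"],s["ee_pos"].round(4),np.round(s["wrist_force"],1),round(s["finger_gap"],4),round(s["grasp_force"],1))
effector.set_gripper(.065,20);st("open")
p=sense()["ee_pos"];u=np.array([np.cos(-.162),np.sin(-.162),0])
print(r.move_l(p+[0,0,.09],speed=.08,force_limit=6));st("up")
r.move_l(p+np.array([0,0,.20])-.03*u,speed=.15)
r.reach([.42,.1,.35],down(-.162));r.wait(.5);st("away")
a,b=cap("top"),cap("side")
cv2.imwrite("pics/g7.png",np.hstack([cv2.resize(b[160:260,350:430],(480,600),interpolation=cv2.INTER_CUBIC),cv2.resize(a[215:315,400:453],(318,600),interpolation=cv2.INTER_CUBIC)])[:,:,::-1])
E
```

```text
open 36.0 [ 0.4501 -0.2538  0.0773] [0.2 0.7 0.1] 0.0651 0.0
False
up 37.275 [ 0.4498 -0.2536  0.1668] [ 0.3 -0.  -0.1] 0.065 0.0
away 40.025 [0.4201 0.0998 0.35  ] [-0.7 -0.7 -0.2] 0.0649 0.0
```

View pics/g7.png

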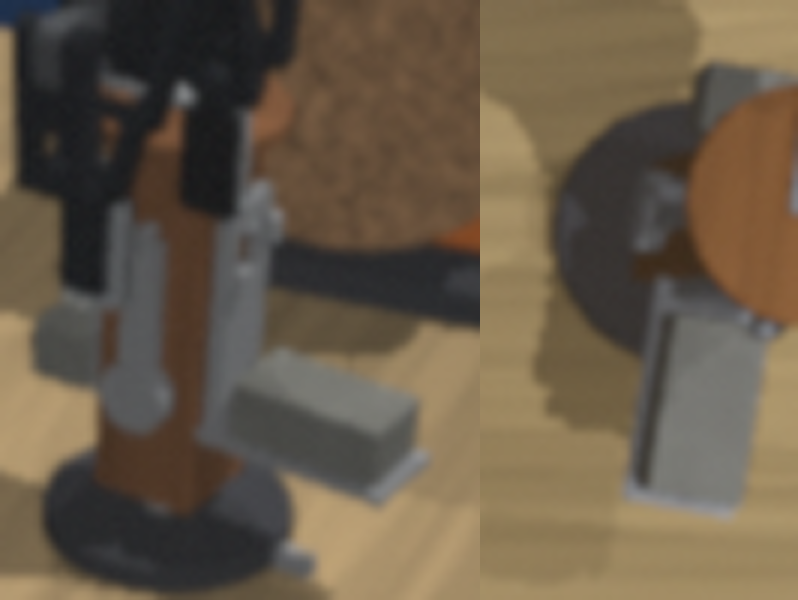

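The stone hangs on the peg: the hook shows through the eye at (262,215), and the stone points outward over the bar (top view about (710,420)). The gripper is clear, so hand in.

```bash
python3 -c "
from cell import order
print(order.job_done())"
```

```text
the job is handed in; nothing more can be done
None
```

I handed the job in at about 40 s of the 72 s allowed: the stone stood released on the mat while I turned the rack to its index, and it now hangs upright on the formerly empty peg, stone outward, with the gripper clear (the verdict itself was not shown).

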